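# Make up a stationery request tray to four highlighters

## Robot

A 6-joint arm with a two-finger parallel gripper is mounted at the origin on the work surface. World frame = base frame: x ahead of the robot, y to its left, z up, the work surface at z = 0. Lengths are in m, angles in degrees, forces in N, time in s.
With the tool pointing down it reaches from about 0.375 to 0.9 m from the base axis. Payload 3.1 kg.
Tool frame: the origin (TCP) lies on the centre line of the jaws, within the pads' length; the fingertips stand 19 mm ahead of it and the grasp point (between the pads) is the TCP (tips_ahead is the distance from the TCP to the fingertips, in m); z points along the fingers, y is the line along which they close (so a half turn about z gives the same grasp; the last joint's range is limited). The gripper opens to 87 mm and grips with 3 to 60 N. Pads are 19 mm wide; open, the fingers measure 117 mm over their backs; the gripper's body (75 mm by 190 mm) begins 51 mm behind the grasp point.
Start: joints at [58.356, 30.224, 82.088, -0, 67.689, -10.227], TCP at [0.228, 0.582, 0.242] pointing down, gripper open.
Joint ranges: [-176.69, 176.69], [-43.24, 126.21], [12.49, 139.97], [-82, 262], [0, 151.66], [-163.58, 163.58]. Speed limits (degrees/s): [159.86, 159.86, 180, 180, 180, 180].

## Interface

Orientations are given as a 3x3 rotation matrix whose columns are the frame's x, y, z axes.
In Python, from rig import read_state, capture, hand_in, trace, landmark_of, tips_ahead gives the robot as it stands.
- The arm moves only by the shell command python3 -m jog 'ROWS'. ROWS is JSON, a list of rows, each an object of numbers: "tx", "ty", "tz": the shift along the tool's x, y, z in cm; "roll": the turn about the tool's z in rad; "jaw": the opening, from 0 (shut) to 1 (fully open). A call has 1 to 8 rows; each row shifts and turns the commanded pose from where the row before left it, along the tool's axes as they then stand; what a row does not reach is not made up. A row lasts 1/10 s, in which the tool goes at most 50 mm and 8.59 degrees, less where a joint would pass 70% of its speed; a pose out of reach is approached as far as the arm can. A call with a gripper value outside its range is refused whole. The fingers move at their own pace and stop on an object; the grip force is fixed at half the most. Time passes only in rows, so rows that do not move let the fingers close. It gives the time, the measured TCP pose, the force, the opening and the grip force at its end, in the units of the state.
- read_state(): the state, without advancing time (a new reading comes with each control period).
- capture(name): name is "scene" or "top" or "wrist"; returns a dict with "img" (384x512x3 uint8, red, green, blue), "vertical_fov" (degrees; the focal length in pixels is half the picture's height over the tangent of half this angle, whatever the lens; pixels are square), "cx", "cy" (the principal point, pixels), "cam_to_world" (4x4, takes a point from camera to world coordinates); the wrist camera has in their place "tool_from_camera" (4x4, takes a point from camera to tool coordinates, whose origin is the TCP and whose axes are the flange's). Camera axes: x right, y up, looking along -z (the intrinsics and any distortion apply to the point x, -y, -z); pixel columns grow to the right and rows downward; lengths in m; the calibration is good to about 2 mm. The wrist camera is an equidistant fisheye: a pixel r from the principal point sees the ray r / f radians off the axis. A picture is of the moment at which its call begins: read the wrist's pose just before it. There is no depth.
- hand_in(): hands the job in; it is judged then, once.
Trained networks look in the newest picture that a camera, given by its name, has taken for a name from the list of things; names that differ only in an ending like _2 or _b are one class to them, and where a whole thing is asked for, a point or a joint stands for the part that bears it (a point fixed in the world has none). Each returns a list of dicts, best first, with "p" (0 to 1); they miss things now and then, are a little off and sometimes report something else, mostly with a low value. They report only what shows in the picture. A call takes as long as a camera call. They do not tell look-alikes from the thing itself.
- trace(camera, thing): "pixels" (384x512 bool, what is visible of it) and "bbox" ([left, top, width, height] in pixels, round what is visible of it).
- landmark_of(camera, thing): "point" ([row, column] in pixels: a listed point, or the origin of a listed thing).
The state is a dict: "time_s": time; "joint_positions": joint angles; "qvel": joint speeds; "tau": joint torques, N m; "position": TCP position; "tcp_rot": TCP orientation; "force": force on the tool from outside, world axes, zero at the start; "moment": the same for the moment, N m; "opening": opening from 0.0 (shut) to 1.0 (fully open); "grasp_force": force on a finger pad.
Only numpy, scipy, OpenCV 4.12 (cv2) and the standard library are available. Lean on these libraries where they do the work, as an engineer would, in place of code of your own. Each camera call takes 0.05 s, during which the arm holds its last target. There are 200 camera calls.

## Task

Make up the black request tray so that it holds exactly four highlighters, counting any that are in it already, all lying flat on its floor beside the stapler. No cutter belongs in it: a cutter found there goes back into the blue stock drawer, where all cutters and the remaining highlighters must end up lying flat on the floor, none on top of another. Leave the stapler, the pen cup and the tape dispenser where they stand.

Things in the scene. Friction and masses are not known exactly. Their poses are not given: they have to be found in the camera images.
- highlighter_1: highlighter pen: a thick flat block-shaped pen 105 long, 26 wide, 20 high, white barrel and grey cap with a thin clip on top (to 22). Origin: centre of its underside; x along its length to the cap, z up. At the start it lies flat in the stock drawer or in the tray, its length roughly along world y.
- highlighter_2: highlighter pen: a thick flat block-shaped pen 105 long, 26 wide, 20 high, white barrel and grey cap with a thin clip on top (to 22). Origin: centre of its underside; x along its length to the cap, z up. At the start it lies flat in the stock drawer or in the tray, its length roughly along world y.
- highlighter_3: highlighter pen: a thick flat block-shaped pen 105 long, 26 wide, 20 high, white barrel and grey cap with a thin clip on top (to 22). Origin: centre of its underside; x along its length to the cap, z up. At the start it lies flat in the stock drawer or in the tray, its length roughly along world y.
- highlighter_4: highlighter pen: a thick flat block-shaped pen 105 long, 26 wide, 20 high, white barrel and grey cap with a thin clip on top (to 22). Origin: centre of its underside; x along its length to the cap, z up. At the start it lies flat in the stock drawer or in the tray, its length roughly along world y.
- highlighter_5: highlighter pen: a thick flat block-shaped pen 105 long, 26 wide, 20 high, white barrel and grey cap with a thin clip on top (to 22). Origin: centre of its underside; x along its length to the cap, z up. At the start it lies flat in the stock drawer or in the tray, its length roughly along world y.
- highlighter_6: highlighter pen: a thick flat block-shaped pen 105 long, 26 wide, 20 high, white barrel and grey cap with a thin clip on top (to 22). Origin: centre of its underside; x along its length to the cap, z up. At the start it lies flat in the stock drawer or in the tray, its length roughly along world y.
- cutter_1: snap-off cutter, blade retracted: a slimmer grey plastic handle 90 x 20 x 14 high (from x = -57.5 to +32.5) with a thumb slide on top (x = 10 to 26, to 19 high) and a narrow flat metal nose 25 x 12 in front of it; 115 long in all. Origin: on the underside, midway along the 115; x along its length to the nose, z up. Starts flat in the stock drawer or in the tray.
- cutter_2: snap-off cutter, blade retracted: a slimmer grey plastic handle 90 x 20 x 14 high (from x = -57.5 to +32.5) with a thumb slide on top (x = 10 to 26, to 19 high) and a narrow flat metal nose 25 x 12 in front of it; 115 long in all. Origin: on the underside, midway along the 115; x along its length to the nose, z up. Starts flat in the stock drawer or in the tray.
- tray: request tray: plain black open tray, the one with the stapler lying in it, on the robot's left or right. Fixed. Outside 298 (x) by 278 (y), walls 4 thick, 22 high, floor 4 thick: things in it rest 4 above the table. Origin: centre of its underside; x away from the robot, z up.
- stock_drawer: stock drawer: dark blue shallow drawer lying on the table on the other side from the tray; its front wall (-x) is 34 high with a pull lip 14 deep outside. Fixed. Outside 298 (x) by 278 (y), walls 4 thick, 22 high, floor 4 thick: things in it rest 4 above the table. Origin: centre of its underside; x away from the robot, z up.
- stapler: desk stapler lying in the tray's far part, along y: 125 long, 36 wide, 54 high. Origin: centre of its underside; x along its length, z up. To be left where it is.
- pen_cup: dark steel pen cup standing between tray and drawer: 64 across, 100 high, with pens sticking out to 150. Loose. Origin: centre of its underside, z up. To be left where it is.
- tape_dispenser: heavy grey tape dispenser on the table beyond the tray and drawer: 145 long (x), 56 wide, 100 high. Loose. Origin: centre of its underside, z up. To be left where it is.
Not all that is in view belongs to the job. What is shaped like the cutter_1 but pink or yellow is not meant.

How it is judged:
By the outcome, as a careful person would: the job done as asked, in the order asked, and still so for the second after the job is handed in, with the robot touching nothing.
It also fails if it takes over 72 s, if anything falls off the work surface, if the arm or the gripper's body presses on something with over 40 N, if the wrist force passes 120 N, or if a joint passes its speed limit or range.

## Working session

There is one attempt and no reset: what is moved stays moved. The work goes in short steps, Python scripts to look and compute and a shell command to move; the robot and the scene stay as the last step left them, time stands still between calls to the robot, and variables do not carry over. Pictures are saved under pics/ and viewed, at most 10 in all, crops included, and the job is handed in when it is done.

```bash
mkdir -p pics; ls; python3 - <<'E'
from rig import *
import cv2,numpy as np
s=read_state();print({k:np.round(v,3).tolist() for k,v in s.items()}, tips_ahead)
for n in("top","scene"):
    c=capture(n);cv2.imwrite(f"pics/{n}0.png",cv2.resize(c["img"][:,:,::-1],(768,576),interpolation=cv2.INTER_CUBIC))
    print(n,c["vertical_fov"],c["cx"],c["cy"],np.round(c["cam_to_world"],3).tolist(),[k for k in c])
E
```

```text
pics
{'time_s': 0.0, 'joint_positions': [58.356, 30.278, 82.154, 0.001, 67.69, -10.227], 'qvel': [-0.036, -0.003, -0.112, 0.039, -0.009, 0.031], 'tau': [-0.0, -44.004, -17.659, 0.063, 0.058, -0.0], 'position': [0.228, 0.581, 0.241], 'tcp_rot': [[-0.931, 0.365, -0.001], [0.365, 0.931, -0.002], [0.0, -0.002, -1.0]], 'force': [-0.229, -1.053, -0.159], 'moment': [-0.053, -0.036, 0.008], 'grasp_force': 0.0, 'opening': 0.999} 0.019
top 57.43448091420014 257.442650397581 189.73986703219822 [[0.1, 0.973, -0.207, 0.366], [-0.995, 0.098, -0.022, -0.118], [-0.001, 0.208, 0.978, 0.917], [0.0, 0.0, 0.0, 1.0]] ['img', 'vertical_fov', 'cx', 'cy', 'cam_to_world']
scene 52.07433288233438 254.4981849143279 186.63373680002385 [[0.608, -0.67, 0.426, 0.978], [0.794, 0.506, -0.337, -0.436], [0.01, 0.544, 0.839, 0.882], [0.0, 0.0, 0.0, 1.0]] ['img', 'vertical_fov', 'cx', 'cy', 'cam_to_world']
```

View pics/top0.png

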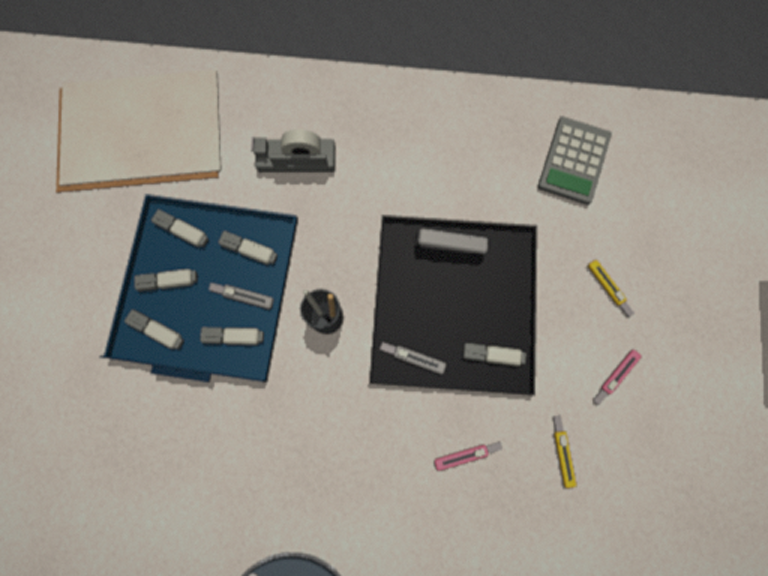

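View pics/scene0.png

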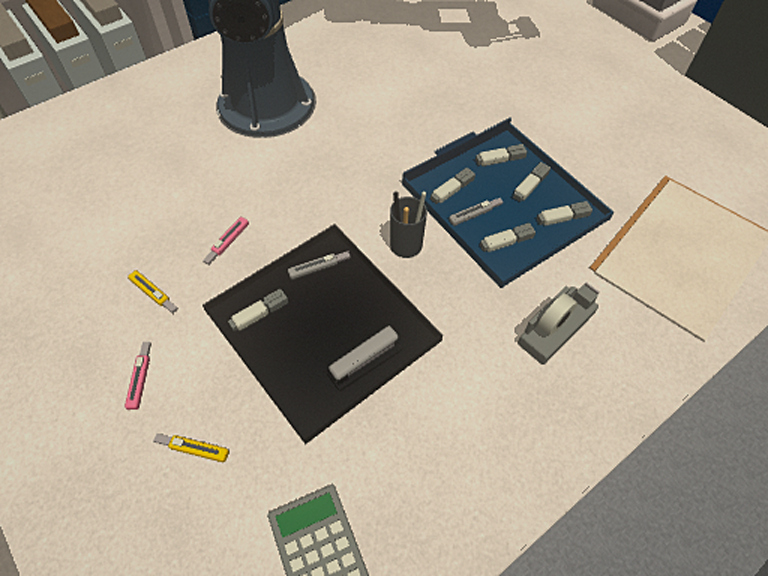

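The top view shows the blue drawer on the left with 5 highlighters and one cutter (240,295). The black tray on the right holds the stapler at (452,242), a cutter (412,358) and a highlighter (495,355). The pen cup is between them at (322,310). So three highlighters have to move to the tray and one cutter to the drawer.

```bash
cat > h.py <<'E'
from rig import *
import cv2,numpy as np
from scipy.optimize import minimize
def proj(c,P):
    M=np.linalg.inv(c["cam_to_world"]);p=np.c_[P,np.ones(len(P))]@M.T
    f=192/np.tan(np.radians(c["vertical_fov"]/2))
    return np.c_[c["cx"]+f*p[:,0]/-p[:,2],c["cy"]-f*p[:,1]/-p[:,2]]
def unproj(c,u,v,z):
    f=192/np.tan(np.radians(c["vertical_fov"]/2));T=np.array(c["cam_to_world"])
    d=T[:3,:3]@[(u-c["cx"])/f,-(v-c["cy"])/f,-1];o=T[:3,3];return o+d*(z-o[2])/d[2]
BOX={"highlighter":[(-.0525,.0525,.013,.020)],"cutter":[(-.0575,.0325,.010,.014),(.0325,.0575,.006,.006)]}
def sil(c,kind,x,y,a,z0,S=4):
    m=np.zeros((384*S,512*S),np.uint8)
    for x0,x1,w,h in BOX[kind]:
        P=np.array([(X,Y,Z) for X in(x0,x1) for Y in(-w,w) for Z in(0,h)])
        R=np.array([[np.cos(a),-np.sin(a),0],[np.sin(a),np.cos(a),0],[0,0,1]])
        q=proj(c,P@R.T+[x,y,z0]);cv2.fillConvexPoly(m,cv2.convexHull(((q+.5)*S).astype(np.int32)),1)
    return m
def fit(c,kind,mask,z0=.004,S=4):
    v,u=np.nonzero(mask);ct=unproj(c,u.mean(),v.mean(),z0+.01)
    pts=np.array([unproj(c,a,b,z0+.01)[:2] for a,b in zip(u,v)]);w,V=np.linalg.eigh(np.cov(pts.T))
    a=np.arctan2(V[1,1],V[0,1]);M=cv2.resize(mask.astype(np.uint8),None,fx=S,fy=S,interpolation=0)
    def cost(p):
        s=sil(c,kind,p[0]/100,p[1]/100,p[2]/5,z0);return 1-(s&M).sum()/max(1,(s|M).sum())
    best=None
    for t in(a,a+np.pi):
        r=minimize(cost,[ct[0]*100,ct[1]*100,t*5],method="Nelder-Mead",options=dict(initial_simplex=np.array([ct[0]*100,ct[1]*100,t*5])+[[0,0,0],[.5,0,0],[0,.5,0],[0,0,.5]],maxiter=80))
        if best is None or r.fun<best.fun: best=r
        if kind=="highlighter":break
    return best.x[0]/100,best.x[1]/100,np.degrees(best.x[2]/5)%360,1-best.fun
def survey(cams=("top",),kinds=("highlighter","cutter")):
    for n in cams:
        c=capture(n)
        for k in kinds:
            for d in trace(n,k+"_1"):
                if d["p"]<.3: continue
                v,u=np.nonzero(d["pixels"]);col=c["img"][d["pixels"]].mean(0)
                if len(v)<30 or col.max()-col.min()>60: continue
                x,y,a,i=fit(c,k,d["pixels"]);print(n,k,"p%.2f"%d["p"],"x%.4f y%.4f a%.1f iou%.2f"%(x,y,a,i),"px",u.mean().round(),v.mean().round(),col.astype(int))
E
python3 - <<'E'
from h import *
survey(("top","scene"))
for n in("top","scene"):
    c=capture(n)
    for t in("tray","stock_drawer","pen_cup","stapler"):
        for d in landmark_of(n,t)[:1]: r,q=d["point"];print(n,t,round(d["p"],2),np.round(unproj(c,q,r,.004 if t=="stapler" else 0),4))
E
```

```text
top highlighter p0.94 x0.4396 y0.2928 a67.7 iou0.84 px 103.0 219.0 [130 129 118]
top highlighter p0.89 x0.5289 y0.2887 a103.2 iou0.89 px 111.0 186.0 [120 120 111]
top highlighter p0.83 x0.4416 y0.1574 a93.4 iou0.90 px 154.0 224.0 [127 127 117]
top highlighter p0.80 x0.6243 y0.2841 a66.7 iou0.84 px 119.0 152.0 [130 129 118]
top highlighter p0.75 x0.4559 y-0.2924 a88.9 iou0.87 px 329.0 236.0 [138 137 125]
top highlighter p0.60 x0.6004 y0.1555 a73.0 iou0.86 px 166.0 165.0 [129 128 118]
top cutter p0.70 x0.4384 y-0.5008 a144.5 iou0.82 px 411.0 250.0 [143 103 109]
top cutter p0.69 x0.5163 y0.1565 a79.7 iou0.89 px 162.0 196.0 [117 115 111]
top cutter p0.62 x0.4378 y-0.1529 a75.7 iou0.70 px 275.0 238.0 [130 127 122]
top cutter p0.62 x0.2865 y-0.2598 a292.2 iou0.85 px 310.0 304.0 [150 107 115]
scene highlighter p0.93 x0.6261 y0.2801 a70.6 iou0.90 px 376.0 142.0 [129 128 114]
scene highlighter p0.78 x0.5296 y0.2895 a104.9 iou0.87 px 354.0 121.0 [138 136 120]
scene highlighter p0.72 x0.4409 y0.2920 a71.8 iou0.82 px 334.0 103.0 [135 132 116]
scene highlighter p0.70 x0.4577 y-0.2929 a90.2 iou0.8
[... 242 characters left out ...]
u0.75 px 151.0 159.0 [166 109 114]
scene cutter p0.78 x0.4392 y-0.1537 a77.2 iou0.89 px 211.0 176.0 [122 117 107]
scene cutter p0.61 x0.4429 y-0.5025 a144.4 iou0.87 px 92.0 252.0 [164 107 113]
scene cutter p0.57 x0.5151 y0.1554 a81.3 iou0.73 px 316.0 140.0 [131 125 114]
scene cutter p0.47 x0.4396 y0.2984 a69.9 iou0.83 px 333.0 103.0 [136 134 117]
top tray 0.91 [ 0.5326 -0.2145  0.    ]
top stock_drawer 0.61 [0.5225 0.2151 0.    ]
top pen_cup 0.94 [4.893e-01 2.000e-04 0.000e+00]
top stapler 0.7 [ 0.6349 -0.2045  0.004 ]
scene tray 0.58 [ 0.5304 -0.2203  0.    ]
scene stock_drawer 0.86 [0.5301 0.214  0.    ]
scene pen_cup 0.66 [0.5045 0.0061 0.    ]
scene stapler 0.63 [ 0.6487 -0.2083  0.004 ]
```

```bash
cat > plan.py <<'E'
import sys;from h import *
def plan(x,y,z,yaw,lbl=""):
    s=read_state();R=s["tcp_rot"];p=np.array(s["position"]);R=np.array(R)
    psi=np.degrees(np.arctan2(R[1,0],R[0,0]));r=(psi-yaw+90)%180-90
    t=np.radians(psi-r);X=[np.cos(t),np.sin(t)];Y=[np.sin(t),-np.cos(t)];d=np.array([x,y])-p[:2]
    print(lbl,"t%.2f roll %.3f then tx %.2f ty %.2f tz %.2f | z %.3f open %.2f gf %.1f F %s"%(s["time_s"],np.radians(r),100*d@X,100*d@Y,100*(p[2]-z),p[2],s["opening"],s["grasp_force"],np.round(s["force"],1)))
if __name__=="__main__": plan(*map(float,sys.argv[1:5]))
E
python3 plan.py .443 .157 .029 95.5
python3 - <<'E'
from h import *
c=capture("top")
for nm,L in(("drawer",[(147,198),(297,215),(267,380),(105,355)]),("tray",[(383,217),(536,225),(534,393),(371,383)])):
    for u,v in L: print(nm,np.round(unproj(c,u/1.5,v/1.5,.022),3))
E
```

```text
t0.90 roll 1.101 then tx -44.35 ty 17.31 tz 21.26 | z 0.242 open 1.00 gf 0.0 F [ 0.6  0.8 -0.3]
drawer [0.672 0.348 0.022]
drawer [0.666 0.074 0.022]
drawer [0.373 0.085 0.022]
drawer [0.387 0.364 0.022]
tray [ 0.678 -0.079  0.022]
tray [ 0.69  -0.352  0.022]
tray [ 0.396 -0.361  0.022]
tray [ 0.386 -0.089  0.022]
```

```bash
python3 -m jog '[{"roll":0.1375,"jaw":0.6},{"roll":0.1375},{"roll":0.1375},{"roll":0.1375},{"roll":0.1375},{"roll":0.1375},{"roll":0.1375},{"roll":0.1375}]'
python3 -m jog '[{"tx":-3.7,"ty":1.4},{"tx":-3.7,"ty":1.4},{"tx":-3.7,"ty":1.4},{"tx":-3.7,"ty":1.4},{"tx":-3.7,"ty":1.4},{"tx":-3.7,"ty":1.4},{"tx":-3.7,"ty":1.4},{"tx":-3.7,"ty":1.4}]'
python3 -m jog '[{"tx":-3.7,"ty":1.5},{"tx":-3.7,"ty":1.5},{"tx":-3.7,"ty":1.5},{"tx":-3.6,"ty":1.6,"tz":3},{"tz":4},{"tz":4},{}]'
python3 plan.py .443 .157 .029 95.5
```

```text
t0.95 roll 1.101 then tx -44.35 ty 17.31 tz 21.26 | z 0.242 open 1.00 gf 0.0 F [-0.2 -0.4 -0. ]$[0]: bad value
$[0]: bad value
$[0]: bad value
```

```bash
python3 -m jog '[{"tx":0,"ty":0,"tz":0,"roll":0.1375,"jaw":0.6},{"tx":0,"ty":0,"tz":0,"roll":0.1375,"jaw":0.6}]'; python3 -m jog '[{"tx":0,"ty":0,"tz":0,"roll":0.1375}]'; python3 -m jog --help
```

```text
time_s: 1.15
position: [0.2282, 0.5818, 0.2415]
tcp_rot: [[-0.793, 0.609, -0.0], [0.609, 0.793, -0.0], [0.0, -0.0, -1.0]]
force: [0.1, 0.4, 0.5]
opening: 0.895
grasp_force: 0.0$[0]: bad value
invalid input: not JSON, or not a number
```

All keys are required in every row.

```bash
python3 -m jog '[{"tx":0,"ty":0,"tz":0,"roll":0.1375,"jaw":0.6},{"tx":0,"ty":0,"tz":0,"roll":0.1375,"jaw":0.6},{"tx":0,"ty":0,"tz":0,"roll":0.1375,"jaw":0.6},{"tx":0,"ty":0,"tz":0,"roll":0.1375,"jaw":0.6},{"tx":0,"ty":0,"tz":0,"roll":0.1375,"jaw":0.6},{"tx":0,"ty":0,"tz":0,"roll":0.1375,"jaw":0.6}]' >/dev/null
python3 -m jog '[{"tx":-3.7,"ty":1.4,"tz":0,"roll":0,"jaw":0.6},{"tx":-3.7,"ty":1.4,"tz":0,"roll":0,"jaw":0.6},{"tx":-3.7,"ty":1.4,"tz":0,"roll":0,"jaw":0.6},{"tx":-3.7,"ty":1.4,"tz":0,"roll":0,"jaw":0.6},{"tx":-3.7,"ty":1.4,"tz":0,"roll":0,"jaw":0.6},{"tx":-3.7,"ty":1.4,"tz":0,"roll":0,"jaw":0.6},{"tx":-3.7,"ty":1.4,"tz":0,"roll":0,"jaw":0.6},{"tx":-3.7,"ty":1.4,"tz":0,"roll":0,"jaw":0.6}]' >/dev/null
python3 -m jog '[{"tx":-3.7,"ty":1.5,"tz":0,"roll":0,"jaw":0.6},{"tx":-3.7,"ty":1.5,"tz":0,"roll":0,"jaw":0.6},{"tx":-3.7,"ty":1.5,"tz":2,"roll":0,"jaw":0.6},{"tx":-3.6,"ty":1.6,"tz":4,"roll":0,"jaw":0.6},{"tx":0,"ty":0,"tz":4,"roll":0,"jaw":0.6},{"tx":0,"ty":0,"tz":0,"roll":0,"jaw":0.6}]'
python3 plan.py .443 .157 .029 95.5
```

```text
time_s: 3.15
position: [0.4384, 0.1599, 0.1423]
tcp_rot: [[-0.094, 0.996, -0.01], [0.996, 0.094, -0.001], [-0.0, -0.011, -1.0]]
force: [-1.7, 0.7, -0.3]
opening: 0.604
grasp_force: 0.0
 t3.15 roll -0.002 then tx -0.33 ty 0.43 tz 11.33 | z 0.142 open 0.60 gf 0.0 F [-1.7  0.7 -0.3]
```

```bash
python3 -m jog '[{"tx":-0.3,"ty":0.4,"tz":4,"roll":0,"jaw":0.6},{"tx":0,"ty":0,"tz":3,"roll":0,"jaw":0.6},{"tx":0,"ty":0,"tz":2,"roll":0,"jaw":0.6},{"tx":0,"ty":0,"tz":0,"roll":0,"jaw":0.6}]'
python3 plan.py .443 .157 .029 95.5
```

```text
time_s: 3.55
position: [0.4446, 0.1594, 0.0554]
tcp_rot: [[-0.098, 0.995, -0.003], [0.995, 0.098, -0.0], [0.0, -0.003, -1.0]]
force: [0.7, -0.0, 0.6]
opening: 0.6
grasp_force: 0.0
 t3.55 roll 0.002 then tx -0.23 ty -0.18 tz 2.64 | z 0.055 open 0.60 gf 0.0 F [ 0.7 -0.   0.6]
```

```bash
python3 - <<'E'
from h import *
c=capture("wrist");cv2.imwrite("pics/w1.png",c["img"][:,:,::-1])
E
```

```text
(no output)
```

View pics/w1.png

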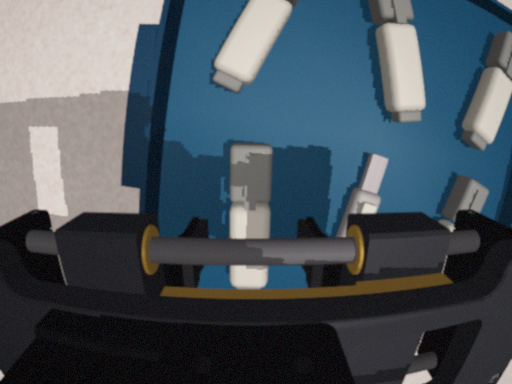

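The wrist view shows the highlighter (column 250) centred between the fingers (about 190 and 315). I'll descend and grip.

```bash
python3 -m jog '[{"tx":-0.1,"ty":-0.1,"tz":1.6,"roll":0,"jaw":0.6},{"tx":0,"ty":0,"tz":1.0,"roll":0,"jaw":0.6},{"tx":0,"ty":0,"tz":0,"roll":0,"jaw":0.6},{"tx":0,"ty":0,"tz":0,"roll":0,"jaw":0.1},{"tx":0,"ty":0,"tz":0,"roll":0,"jaw":0.1},{"tx":0,"ty":0,"tz":0,"roll":0,"jaw":0.1},{"tx":0,"ty":0,"tz":0,"roll":0,"jaw":0.1}]'
python3 plan.py .443 .157 .029 95.5
```

```text
time_s: 4.3
position: [0.4446, 0.1578, 0.0303]
tcp_rot: [[-0.097, 0.995, 0.0], [0.995, 0.097, 0.0], [0.0, 0.0, -1.0]]
force: [-0.8, -0.2, 0.5]
opening: 0.322
grasp_force: 0.3
 t4.30 roll 0.001 then tx -0.06 ty -0.17 tz 0.13 | z 0.030 open 0.32 gf 0.3 F [-0.8 -0.2  0.5]
```

```bash
python3 -m jog '[{"tx":0,"ty":0,"tz":0,"roll":0,"jaw":0.1},{"tx":0,"ty":0,"tz":0,"roll":0,"jaw":0.1},{"tx":0,"ty":0,"tz":-3,"roll":0,"jaw":0.1},{"tx":0,"ty":0,"tz":-4,"roll":0,"jaw":0.1},{"tx":0,"ty":0,"tz":-4,"roll":0,"jaw":0.1},{"tx":0,"ty":0,"tz":-4,"roll":0,"jaw":0.1},{"tx":0,"ty":0,"tz":-3,"roll":0.1,"jaw":0.1},{"tx":0,"ty":0,"tz":0,"roll":0,"jaw":0.1}]'
python3 plan.py .535 -.285 .030 90
```

```text
time_s: 5.1
position: [0.4471, 0.1581, 0.2137]
tcp_rot: [[0.004, 1.0, 0.01], [1.0, -0.004, 0.001], [0.001, 0.01, -1.0]]
force: [0.8, -0.3, -0.9]
opening: 0.292
grasp_force: 30.0
 t5.10 roll -0.004 then tx -44.31 ty 8.79 tz 18.37 | z 0.214 open 0.29 gf 30.0 F [ 0.8 -0.3 -0.9]
```

```bash
python3 -m jog '[{"tx":-3.7,"ty":0.7,"tz":0,"roll":0,"jaw":0.1},{"tx":-3.7,"ty":0.7,"tz":0,"roll":0,"jaw":0.1},{"tx":-3.7,"ty":0.7,"tz":0,"roll":0,"jaw":0.1},{"tx":-3.7,"ty":0.7,"tz":0,"roll":0,"jaw":0.1},{"tx":-3.7,"ty":0.7,"tz":0,"roll":0,"jaw":0.1},{"tx":-3.7,"ty":0.7,"tz":0,"roll":0,"jaw":0.1},{"tx":-3.7,"ty":0.7,"tz":0,"roll":0,"jaw":0.1},{"tx":-3.7,"ty":0.7,"tz":0,"roll":0,"jaw":0.1}]' >/dev/null
python3 -m jog '[{"tx":-3.7,"ty":0.8,"tz":0,"roll":0,"jaw":0.1},{"tx":-3.7,"ty":0.8,"tz":0,"roll":0,"jaw":0.1},{"tx":-3.7,"ty":0.8,"tz":2,"roll":0,"jaw":0.1},{"tx":-3.6,"ty":0.8,"tz":3,"roll":0,"jaw":0.1},{"tx":0,"ty":0,"tz":4,"roll":0,"jaw":0.1},{"tx":0,"ty":0,"tz":4,"roll":0,"jaw":0.1},{"tx":0,"ty":0,"tz":2,"roll":0,"jaw":0.1},{"tx":0,"ty":0,"tz":0,"roll":0,"jaw":0.1}]'
python3 plan.py .535 -.285 .030 90
```

```text
time_s: 6.7
position: [0.5279, -0.2833, 0.0548]
tcp_rot: [[0.003, 1.0, -0.008], [1.0, -0.003, 0.007], [0.007, -0.008, -1.0]]
force: [-1.3, 0.9, -0.6]
opening: 0.297
grasp_force: 30.0
 t6.70 roll -0.003 then tx -0.17 ty 0.71 tz 2.48 | z 0.055 open 0.30 gf 30.0 F [-1.3  0.9 -0.6]
```

```bash
python3 -m jog '[{"tx":0,"ty":0.5,"tz":1.5,"roll":0,"jaw":0.1},{"tx":0,"ty":0,"tz":0.9,"roll":0,"jaw":0.1},{"tx":0,"ty":0,"tz":0,"roll":0,"jaw":0.1},{"tx":0,"ty":0,"tz":0,"roll":0,"jaw":0.1}]'
python3 plan.py .535 -.285 .030 90
```

```text
time_s: 7.1
position: [0.5365, -0.2856, 0.0364]
tcp_rot: [[0.002, 1.0, 0.001], [1.0, -0.002, -0.001], [-0.001, 0.001, -1.0]]
force: [-1.0, -0.2, -0.2]
opening: 0.294
grasp_force: 30.0
 t7.10 roll -0.002 then tx 0.06 ty -0.15 tz 0.64 | z 0.036 open 0.29 gf 30.0 F [-1.  -0.2 -0.2]
```

```bash
python3 -m jog '[{"tx":0,"ty":0,"tz":0.5,"roll":0,"jaw":0.1},{"tx":0,"ty":0,"tz":0,"roll":0,"jaw":0.1},{"tx":0,"ty":0,"tz":0,"roll":0,"jaw":0.1}]'
python3 -m jog '[{"tx":0,"ty":0,"tz":0,"roll":0,"jaw":0.5},{"tx":0,"ty":0,"tz":0,"roll":0,"jaw":0.5},{"tx":0,"ty":0,"tz":0,"roll":0,"jaw":0.5},{"tx":0,"ty":0,"tz":-3,"roll":0,"jaw":0.5},{"tx":0,"ty":0,"tz":-4,"roll":0,"jaw":0.5},{"tx":0,"ty":0,"tz":-2,"roll":0.12,"jaw":0.5},{"tx":0,"ty":0,"tz":0,"roll":0.115,"jaw":0.5},{"tx":0,"ty":0,"tz":0,"roll":0,"jaw":0.5}]'
python3 plan.py .4385 -.153 .026 76.5
```

```text
time_s: 7.4
position: [0.5363, -0.2856, 0.0312]
tcp_rot: [[0.003, 1.0, 0.0], [1.0, -0.003, -0.0], [-0.0, 0.0, -1.0]]
force: [0.4, 0.8, 0.4]
opening: 0.299
grasp_force: 30.0
time_s: 8.2
position: [0.5366, -0.2858, 0.1221]
tcp_rot: [[0.236, 0.972, 0.002], [0.972, -0.236, -0.001], [-0.001, 0.002, -1.0]]
force: [0.5, -0.3, 0.8]
opening: 0.503
grasp_force: 0.0
 t8.20 roll -0.002 then tx 10.63 ty -12.64 tz 9.61 | z 0.122 open 0.50 gf 0.0 F [ 0.5 -0.3  0.8]
```

```bash
python3 -m jog '[{"tx":2.6,"ty":-3.1,"tz":0,"roll":0,"jaw":0.55},{"tx":2.7,"ty":-3.2,"tz":0,"roll":0,"jaw":0.55},{"tx":2.7,"ty":-3.2,"tz":0,"roll":0,"jaw":0.55},{"tx":2.6,"ty":-3.1,"tz":2,"roll":0,"jaw":0.55},{"tx":0,"ty":0,"tz":3,"roll":0,"jaw":0.55},{"tx":0,"ty":0,"tz":2,"roll":0,"jaw":0.55},{"tx":0,"ty":0,"tz":0,"roll":0,"jaw":0.55},{"tx":0,"ty":0,"tz":0,"roll":0,"jaw":0.55}]'
python3 plan.py .4385 -.153 .026 76.5;  python3 - <<'E'
from h import *
c=capture("wrist");cv2.imwrite("pics/w2.png",c["img"][:,:,::-1])
E
```

```text
time_s: 9.0
position: [0.4385, -0.1527, 0.0506]
tcp_rot: [[0.235, 0.972, -0.001], [0.972, -0.235, 0.001], [0.001, -0.001, -1.0]]
force: [-0.3, 0.0, 0.7]
opening: 0.549
grasp_force: 0.0
 t9.00 roll -0.001 then tx -0.03 ty 0.00 tz 2.46 | z 0.051 open 0.55 gf 0.0 F [-0.3  0.   0.7]
```

View pics/w2.png

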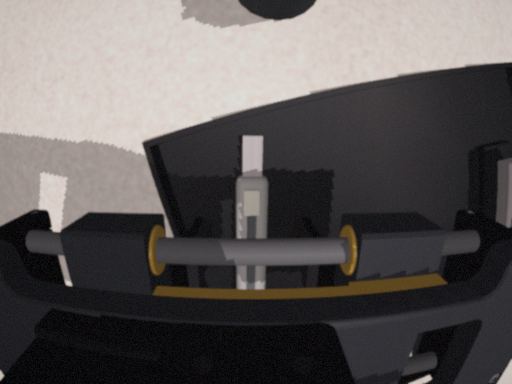

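The cutter (column 252, nose at row 140) is centred between the fingers. I'll grip it.

```bash
python3 -m jog '[{"tx":0,"ty":0,"tz":1.5,"roll":0,"jaw":0.55},{"tx":0,"ty":0,"tz":1,"roll":0,"jaw":0.55},{"tx":0,"ty":0,"tz":0,"roll":0,"jaw":0.55},{"tx":0,"ty":0,"tz":0,"roll":0,"jaw":0.05},{"tx":0,"ty":0,"tz":0,"roll":0,"jaw":0.05},{"tx":0,"ty":0,"tz":0,"roll":0,"jaw":0.05},{"tx":0,"ty":0,"tz":0,"roll":0,"jaw":0.05},{"tx":0,"ty":0,"tz":0,"roll":0,"jaw":0.05}]'
python3 -m jog '[{"tx":0,"ty":0,"tz":0,"roll":0,"jaw":0.05},{"tx":0,"ty":0,"tz":-3,"roll":0,"jaw":0.05},{"tx":0,"ty":0,"tz":-4,"roll":0,"jaw":0.05},{"tx":0,"ty":0,"tz":-4,"roll":0,"jaw":0.05},{"tx":0,"ty":0,"tz":-4,"roll":0,"jaw":0.05},{"tx":0,"ty":0,"tz":-4,"roll":-0.12,"jaw":0.05},{"tx":0,"ty":0,"tz":0,"roll":-0.12,"jaw":0.05},{"tx":0,"ty":0,"tz":0,"roll":0,"jaw":0.05}]'
python3 plan.py .443 .157 .027 90
```

```text
time_s: 9.85
position: [0.4387, -0.1528, 0.0262]
tcp_rot: [[0.236, 0.972, 0.0], [0.972, -0.236, -0.0], [-0.0, 0.0, -1.0]]
force: [-0.0, -0.3, 2.3]
opening: 0.22
grasp_force: 29.9
time_s: 10.65
position: [0.439, -0.153, 0.2171]
tcp_rot: [[-0.002, 1.0, 0.002], [1.0, 0.002, -0.002], [-0.002, 0.002, -1.0]]
force: [0.6, 1.1, -0.7]
opening: 0.226
grasp_force: 29.9
 t10.65 roll 0.002 then tx 31.00 ty 0.40 tz 19.01 | z 0.217 open 0.23 gf 29.9 F [ 0.6  1.1 -0.7]
```

```bash
python3 -m jog '[{"tx":3.9,"ty":0,"tz":0,"roll":0,"jaw":0.05},{"tx":3.9,"ty":0,"tz":0,"roll":0,"jaw":0.05},{"tx":3.9,"ty":0,"tz":0,"roll":0,"jaw":0.05},{"tx":3.9,"ty":0,"tz":0,"roll":0,"jaw":0.05},{"tx":3.9,"ty":0.1,"tz":0,"roll":0,"jaw":0.05},{"tx":3.9,"ty":0.1,"tz":0,"roll":0,"jaw":0.05},{"tx":3.8,"ty":0.1,"tz":0,"roll":0,"jaw":0.05},{"tx":3.8,"ty":0.1,"tz":2,"roll":0,"jaw":0.05}]' >/dev/null
python3 -m jog '[{"tx":0,"ty":0,"tz":4,"roll":0,"jaw":0.05},{"tx":0,"ty":0,"tz":4,"roll":0,"jaw":0.05},{"tx":0,"ty":0,"tz":4,"roll":0,"jaw":0.05},{"tx":0,"ty":0,"tz":3,"roll":0,"jaw":0.05},{"tx":0,"ty":0,"tz":0,"roll":0,"jaw":0.05},{"tx":0,"ty":0,"tz":0,"roll":0,"jaw":0.05}]'
python3 plan.py .443 .157 .027 90
```

```text
time_s: 12.05
position: [0.4411, 0.1571, 0.0451]
tcp_rot: [[-0.0, 1.0, -0.003], [1.0, 0.0, -0.0], [-0.0, -0.003, -1.0]]
force: [0.6, -0.0, -0.1]
opening: 0.225
grasp_force: 29.9
 t12.05 roll 0.000 then tx -0.01 ty 0.19 tz 1.81 | z 0.045 open 0.23 gf 29.9 F [ 0.6 -0.  -0.1]
```

Lower, release and lift, then go toward highlighter A (0.440, 0.2925, 70°).

```bash
python3 -m jog '[{"tx":0,"ty":0.1,"tz":1.2,"roll":0,"jaw":0.05},{"tx":0,"ty":0,"tz":0.5,"roll":0,"jaw":0.05},{"tx":0,"ty":0,"tz":0,"roll":0,"jaw":0.05},{"tx":0,"ty":0,"tz":0,"roll":0,"jaw":0.05}]'
python3 -m jog '[{"tx":0,"ty":0,"tz":0,"roll":0,"jaw":0.45},{"tx":0,"ty":0,"tz":0,"roll":0,"jaw":0.45},{"tx":0,"ty":0,"tz":0,"roll":0,"jaw":0.45},{"tx":0,"ty":0,"tz":-3,"roll":0,"jaw":0.45},{"tx":0,"ty":0,"tz":-4,"roll":0.12,"jaw":0.55},{"tx":0,"ty":0,"tz":-2,"roll":0.12,"jaw":0.55},{"tx":0,"ty":0,"tz":0,"roll":0.11,"jaw":0.55},{"tx":0,"ty":0,"tz":0,"roll":0,"jaw":0.55}]'
python3 plan.py .440 .2925 .029 70
```

```text
time_s: 12.45
position: [0.4434, 0.1572, 0.0295]
tcp_rot: [[-0.002, 1.0, 0.001], [1.0, 0.002, 0.0], [0.0, 0.001, -1.0]]
force: [0.1, 0.1, -0.7]
opening: 0.226
grasp_force: 29.9
time_s: 13.25
position: [0.4435, 0.1573, 0.1199]
tcp_rot: [[0.341, 0.94, 0.002], [0.94, -0.341, 0.0], [0.001, 0.002, -1.0]]
force: [-0.2, 0.2, -0.4]
opening: 0.542
grasp_force: 0.0
 t13.25 roll 0.001 then tx 12.59 ty -4.96 tz 9.09 | z 0.120 open 0.54 gf 0.0 F [-0.2  0.2 -0.4]
```

```bash
python3 -m jog '[{"tx":3.1,"ty":-1.2,"tz":0,"roll":0,"jaw":0.58},{"tx":3.2,"ty":-1.3,"tz":0,"roll":0,"jaw":0.58},{"tx":3.2,"ty":-1.3,"tz":0,"roll":0,"jaw":0.58},{"tx":3.1,"ty":-1.2,"tz":2,"roll":0,"jaw":0.58},{"tx":0,"ty":0,"tz":3,"roll":0,"jaw":0.58},{"tx":0,"ty":0,"tz":1.5,"roll":0,"jaw":0.58},{"tx":0,"ty":0,"tz":0,"roll":0,"jaw":0.58},{"tx":0,"ty":0,"tz":0,"roll":0,"jaw":0.58}]'
python3 plan.py .440 .2925 .029 70;  python3 - <<'E'
from h import *
c=capture("wrist");cv2.imwrite("pics/w3.png",c["img"][:,:,::-1])
E
```

```text
time_s: 14.05
position: [0.4386, 0.2925, 0.0534]
tcp_rot: [[0.34, 0.94, -0.002], [0.94, -0.34, -0.001], [-0.001, -0.001, -1.0]]
force: [0.3, -1.0, 0.1]
opening: 0.582
grasp_force: 0.0
 t14.05 roll 0.002 then tx 0.05 ty 0.13 tz 2.44 | z 0.053 open 0.58 gf 0.0 F [ 0.3 -1.   0.1]
```

View pics/w3.png

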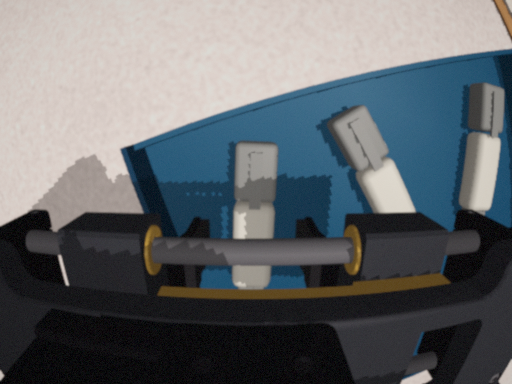

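Highlighter A (column 254) is centred between the fingers, and B at (385,180) is clear of the right finger.

```bash
python3 -m jog '[{"tx":0,"ty":0,"tz":1.4,"roll":0,"jaw":0.58},{"tx":0,"ty":0,"tz":1,"roll":0,"jaw":0.58},{"tx":0,"ty":0,"tz":0,"roll":0,"jaw":0.58},{"tx":0,"ty":0,"tz":0,"roll":0,"jaw":0.1},{"tx":0,"ty":0,"tz":0,"roll":0,"jaw":0.1},{"tx":0,"ty":0,"tz":0,"roll":0,"jaw":0.1},{"tx":0,"ty":0,"tz":0,"roll":0,"jaw":0.1},{"tx":0,"ty":0,"tz":0,"roll":0,"jaw":0.1}]'
python3 -m jog '[{"tx":0,"ty":0,"tz":0,"roll":0,"jaw":0.1},{"tx":0,"ty":0,"tz":-3,"roll":0,"jaw":0.1},{"tx":0,"ty":0,"tz":-4,"roll":0,"jaw":0.1},{"tx":0,"ty":0,"tz":-4,"roll":0,"jaw":0.1},{"tx":0,"ty":0,"tz":-4,"roll":-0.12,"jaw":0.1},{"tx":0,"ty":0,"tz":-4,"roll":-0.12,"jaw":0.1},{"tx":0,"ty":0,"tz":0,"roll":-0.11,"jaw":0.1},{"tx":0,"ty":0,"tz":0,"roll":0,"jaw":0.1}]'
python3 plan.py .44 -.155 .030 90
```

```text
time_s: 14.9
position: [0.4393, 0.2928, 0.0303]
tcp_rot: [[0.341, 0.94, 0.001], [0.94, -0.341, 0.0], [0.0, 0.001, -1.0]]
force: [-0.5, 0.6, 2.2]
opening: 0.294
grasp_force: 29.6
time_s: 15.7
position: [0.4393, 0.2929, 0.2212]
tcp_rot: [[-0.002, 1.0, 0.002], [1.0, 0.002, 0.001], [0.001, 0.002, -1.0]]
force: [0.9, -0.1, -0.2]
opening: 0.293
grasp_force: 29.7
 t15.70 roll 0.002 then tx -44.79 ty 0.07 tz 19.12 | z 0.221 open 0.29 gf 29.7 F [ 0.9 -0.1 -0.2]
```

```bash
python3 -m jog '[{"tx":-3.7,"ty":0,"tz":0,"roll":0,"jaw":0.1},{"tx":-3.7,"ty":0,"tz":0,"roll":0,"jaw":0.1},{"tx":-3.7,"ty":0,"tz":0,"roll":0,"jaw":0.1},{"tx":-3.7,"ty":0,"tz":0,"roll":0,"jaw":0.1},{"tx":-3.7,"ty":0,"tz":0,"roll":0,"jaw":0.1},{"tx":-3.7,"ty":0,"tz":0,"roll":0,"jaw":0.1},{"tx":-3.7,"ty":0,"tz":0,"roll":0,"jaw":0.1},{"tx":-3.7,"ty":0,"tz":0,"roll":0,"jaw":0.1}]' >/dev/null
python3 -m jog '[{"tx":-3.8,"ty":0.1,"tz":0,"roll":0,"jaw":0.1},{"tx":-3.8,"ty":0.1,"tz":0,"roll":0,"jaw":0.1},{"tx":-3.8,"ty":0.1,"tz":2,"roll":0,"jaw":0.1},{"tx":-3.8,"ty":0.1,"tz":3,"roll":0,"jaw":0.1},{"tx":0,"ty":0,"tz":4,"roll":0,"jaw":0.1},{"tx":0,"ty":0,"tz":4,"roll":0,"jaw":0.1},{"tx":0,"ty":0,"tz":4,"roll":0,"jaw":0.1},{"tx":0,"ty":0,"tz":0,"roll":0,"jaw":0.1}]' >/dev/null
python3 -m jog '[{"tx":0,"ty":0,"tz":0,"roll":0,"jaw":0.1},{"tx":0,"ty":0,"tz":0,"roll":0,"jaw":0.1}]'
python3 plan.py .443 -.155 .0315 90
```

```text
time_s: 17.5
position: [0.4447, -0.1556, 0.0514]
tcp_rot: [[-0.001, 1.0, 0.002], [1.0, 0.001, -0.001], [-0.001, 0.002, -1.0]]
force: [0.1, -0.7, -0.3]
opening: 0.294
grasp_force: 29.7
 t17.50 roll 0.001 then tx 0.06 ty -0.17 tz 1.99 | z 0.051 open 0.29 gf 29.7 F [ 0.1 -0.7 -0.3]
```

```bash
python3 -m jog '[{"tx":0,"ty":0,"tz":1.4,"roll":0,"jaw":0.1},{"tx":0,"ty":0,"tz":0.6,"roll":0,"jaw":0.1},{"tx":0,"ty":0,"tz":0,"roll":0,"jaw":0.1},{"tx":0,"ty":0,"tz":0,"roll":0,"jaw":0.1},{"tx":0,"ty":0,"tz":0,"roll":0,"jaw":0.1}]'
python3 -m jog '[{"tx":0,"ty":0,"tz":0,"roll":0,"jaw":0.5},{"tx":0,"ty":0,"tz":0,"roll":0,"jaw":0.5},{"tx":0,"ty":0,"tz":0,"roll":0,"jaw":0.5},{"tx":0,"ty":0,"tz":-3,"roll":0,"jaw":0.5},{"tx":0,"ty":0,"tz":-4,"roll":0,"jaw":0.58},{"tx":0,"ty":0,"tz":-4,"roll":-0.12,"jaw":0.58},{"tx":0,"ty":0,"tz":-4,"roll":-0.125,"jaw":0.58},{"tx":0,"ty":0,"tz":-3,"roll":0,"jaw":0.58}]'
python3 -m jog '[{"tx":0,"ty":0,"tz":0,"roll":0,"jaw":0.58}]' > /dev/null
python3 plan.py .529 .289 .029 104
```

```text
time_s: 18.0
position: [0.4444, -0.1555, 0.0308]
tcp_rot: [[-0.002, 1.0, 0.001], [1.0, 0.002, -0.001], [-0.001, 0.001, -1.0]]
force: [0.9, 0.2, -0.5]
opening: 0.296
grasp_force: 29.7
time_s: 18.8
position: [0.4442, -0.1554, 0.2123]
tcp_rot: [[-0.247, 0.969, 0.002], [0.969, 0.247, -0.001], [-0.002, 0.001, -1.0]]
force: [1.0, -0.8, 0.2]
opening: 0.579
grasp_force: 0.0
 t18.90 roll 0.003 then tx 41.23 ty 18.81 tz 18.49 | z 0.214 open 0.58 gf 0.0 F [-0.  -0.2 -0.4]
```

```bash
python3 -m jog '[{"tx":3.4,"ty":1.5,"tz":0,"roll":0,"jaw":0.58},{"tx":3.4,"ty":1.5,"tz":0,"roll":0,"jaw":0.58},{"tx":3.4,"ty":1.5,"tz":0,"roll":0,"jaw":0.58},{"tx":3.4,"ty":1.5,"tz":0,"roll":0,"jaw":0.58},{"tx":3.4,"ty":1.6,"tz":0,"roll":0,"jaw":0.58},{"tx":3.4,"ty":1.6,"tz":0,"roll":0,"jaw":0.58},{"tx":3.4,"ty":1.6,"tz":0,"roll":0,"jaw":0.58},{"tx":3.4,"ty":1.6,"tz":0,"roll":0,"jaw":0.58}]' >/dev/null
python3 -m jog '[{"tx":3.5,"ty":1.6,"tz":0,"roll":0,"jaw":0.58},{"tx":3.5,"ty":1.6,"tz":2,"roll":0,"jaw":0.58},{"tx":3.5,"ty":1.6,"tz":3,"roll":0,"jaw":0.58},{"tx":3.5,"ty":1.6,"tz":4,"roll":0,"jaw":0.58},{"tx":0,"ty":0,"tz":4,"roll":0,"jaw":0.58},{"tx":0,"ty":0,"tz":3,"roll":0,"jaw":0.58},{"tx":0,"ty":0,"tz":0,"roll":0,"jaw":0.58},{"tx":0,"ty":0,"tz":0,"roll":0,"jaw":0.58}]' >/dev/null
python3 plan.py .529 .289 .029 104;  python3 - <<'E'
from h import *
c=capture("wrist");cv2.imwrite("pics/w4.png",c["img"][:,:,::-1])
E
```

```text
t20.50 roll 0.002 then tx 0.17 ty 0.55 tz 2.39 | z 0.053 open 0.58 gf 0.0 F [-0.1  0.4 -0.2]
```

View pics/w4.png

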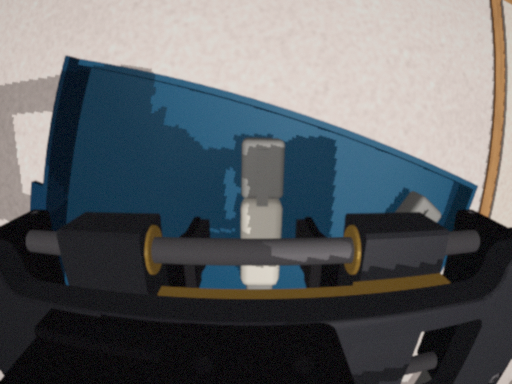

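Highlighter B (column 261) sits slightly right of the finger centre (253), so I'll shift +ty a little and grip.

```bash
python3 -m jog '[{"tx":0.1,"ty":0.3,"tz":1.3,"roll":0,"jaw":0.58},{"tx":0,"ty":0,"tz":1,"roll":0,"jaw":0.58},{"tx":0,"ty":0,"tz":0,"roll":0,"jaw":0.58},{"tx":0,"ty":0,"tz":0,"roll":0,"jaw":0.1},{"tx":0,"ty":0,"tz":0,"roll":0,"jaw":0.1},{"tx":0,"ty":0,"tz":0,"roll":0,"jaw":0.1},{"tx":0,"ty":0,"tz":0,"roll":0,"jaw":0.1},{"tx":0,"ty":0,"tz":0,"roll":0,"jaw":0.1}]'
python3 -m jog '[{"tx":0,"ty":0,"tz":0,"roll":0,"jaw":0.1},{"tx":0,"ty":0,"tz":-3,"roll":0,"jaw":0.1},{"tx":0,"ty":0,"tz":-4,"roll":0,"jaw":0.1},{"tx":0,"ty":0,"tz":-4,"roll":0,"jaw":0.1},{"tx":0,"ty":0,"tz":-4,"roll":0.12,"jaw":0.1},{"tx":0,"ty":0,"tz":-4,"roll":0.12,"jaw":0.1},{"tx":0,"ty":0,"tz":0,"roll":0,"jaw":0.1},{"tx":0,"ty":0,"tz":0,"roll":0,"jaw":0.1}]'
python3 plan.py .537 -.155 .0315 90
```

```text
time_s: 21.35
position: [0.5278, 0.2882, 0.0312]
tcp_rot: [[-0.245, 0.97, 0.001], [0.97, 0.245, 0.0], [0.0, 0.001, -1.0]]
force: [0.7, -1.0, 0.8]
opening: 0.294
grasp_force: 30.0
time_s: 22.15
position: [0.5277, 0.2882, 0.2219]
tcp_rot: [[-0.008, 1.0, 0.002], [1.0, 0.008, 0.001], [0.001, 0.002, -1.0]]
force: [-1.4, -0.6, -0.9]
opening: 0.301
grasp_force: 30.0
 t22.15 roll 0.008 then tx -44.32 ty 0.93 tz 19.04 | z 0.222 open 0.30 gf 30.0 F [-1.4 -0.6 -0.9]
```

```bash
python3 -m jog '[{"tx":-3.7,"ty":0.1,"tz":0,"roll":0,"jaw":0.1},{"tx":-3.7,"ty":0.1,"tz":0,"roll":0,"jaw":0.1},{"tx":-3.7,"ty":0.1,"tz":0,"roll":0,"jaw":0.1},{"tx":-3.7,"ty":0.1,"tz":0,"roll":0,"jaw":0.1},{"tx":-3.7,"ty":0.1,"tz":0,"roll":0,"jaw":0.1},{"tx":-3.7,"ty":0,"tz":0,"roll":0,"jaw":0.1},{"tx":-3.7,"ty":0,"tz":0,"roll":0,"jaw":0.1},{"tx":-3.7,"ty":0,"tz":0,"roll":0,"jaw":0.1}]' >/dev/null
python3 -m jog '[{"tx":-3.7,"ty":0,"tz":0,"roll":0,"jaw":0.1},{"tx":-3.7,"ty":0,"tz":0,"roll":0,"jaw":0.1},{"tx":-3.7,"ty":0,"tz":2,"roll":0,"jaw":0.1},{"tx":-3.6,"ty":0,"tz":3,"roll":0,"jaw":0.1},{"tx":0,"ty":0,"tz":4,"roll":0,"jaw":0.1},{"tx":0,"ty":0,"tz":4,"roll":0,"jaw":0.1},{"tx":0,"ty":0,"tz":4,"roll":0,"jaw":0.1},{"tx":0,"ty":0,"tz":0,"roll":0,"jaw":0.1}]' >/dev/null
python3 -m jog '[{"tx":0,"ty":0,"tz":0,"roll":0,"jaw":0.1},{"tx":0,"ty":0,"tz":0,"roll":0,"jaw":0.1}]'
python3 plan.py .537 -.155 .0315 90
```

```text
time_s: 23.95
position: [0.5364, -0.1551, 0.0522]
tcp_rot: [[-0.008, 1.0, 0.002], [1.0, 0.008, -0.001], [-0.001, 0.002, -1.0]]
force: [0.4, -0.8, -0.6]
opening: 0.293
grasp_force: 30.0
 t23.95 roll 0.008 then tx 0.01 ty 0.06 tz 2.07 | z 0.052 open 0.29 gf 30.0 F [ 0.4 -0.8 -0.6]
```

Release, lift clear, and survey with the top camera.

```bash
python3 -m jog '[{"tx":0,"ty":0,"tz":1.4,"roll":0,"jaw":0.1},{"tx":0,"ty":0,"tz":0.7,"roll":0,"jaw":0.1},{"tx":0,"ty":0,"tz":0,"roll":0,"jaw":0.1},{"tx":0,"ty":0,"tz":0,"roll":0,"jaw":0.1},{"tx":0,"ty":0,"tz":0,"roll":0,"jaw":0.1}]'
python3 -m jog '[{"tx":0,"ty":0,"tz":0,"roll":0,"jaw":0.5},{"tx":0,"ty":0,"tz":0,"roll":0,"jaw":0.5},{"tx":0,"ty":0,"tz":0,"roll":0,"jaw":0.5},{"tx":0,"ty":0,"tz":-3,"roll":0,"jaw":0.5},{"tx":0,"ty":0,"tz":-4,"roll":0,"jaw":0.5},{"tx":0,"ty":0,"tz":-4,"roll":0,"jaw":0.5},{"tx":0,"ty":0,"tz":-4,"roll":0,"jaw":0.5},{"tx":0,"ty":0,"tz":-4,"roll":0,"jaw":0.5}]'
python3 -m jog '[{"tx":4,"ty":0,"tz":-2,"roll":0,"jaw":0.5},{"tx":4,"ty":0,"tz":-2,"roll":0,"jaw":0.5},{"tx":4,"ty":0,"tz":0,"roll":0,"jaw":0.5},{"tx":4,"ty":0,"tz":0,"roll":0,"jaw":0.5},{"tx":4,"ty":0,"tz":0,"roll":0,"jaw":0.5},{"tx":4,"ty":0,"tz":0,"roll":0,"jaw":0.5},{"tx":4,"ty":0,"tz":0,"roll":0,"jaw":0.5},{"tx":4,"ty":0,"tz":0,"roll":0,"jaw":0.5}]' >/dev/null
python3 -m jog '[{"tx":4,"ty":0,"tz":0,"roll":0,"jaw":0.5},{"tx":4,"ty":0,"tz":0,"roll":0,"jaw":0.5},{"tx":4,"ty":0,"tz":0,"roll":0,"jaw":0.5},{"tx":4,"ty":0,"tz":0,"roll":0,"jaw":0.5},{"tx":4,"ty":0,"tz":0,"roll":0,"jaw":0.5},{"tx":4,"ty":0,"tz":0,"roll":0,"jaw":0.5},{"tx":4,"ty":0,"tz":0,"roll":0,"jaw":0.5},{"tx":4,"ty":0,"tz":0,"roll":0,"jaw":0.5}]'
python3 - <<'E'
from h import *
for n in("top","scene"):
    c=capture(n);cv2.imwrite(f"pics/{n}1.png",cv2.resize(c["img"][:,:,::-1],(768,576),interpolation=cv2.INTER_CUBIC))
E
```

```text
time_s: 24.45
position: [0.5363, -0.1551, 0.0304]
tcp_rot: [[-0.007, 1.0, 0.002], [1.0, 0.007, -0.001], [-0.001, 0.002, -1.0]]
force: [0.5, -0.4, 3.2]
opening: 0.296
grasp_force: 30.0
time_s: 25.25
position: [0.5349, -0.1546, 0.2212]
tcp_rot: [[-0.007, 1.0, -0.001], [1.0, 0.007, 0.0], [0.0, -0.001, -1.0]]
force: [0.4, -0.9, 0.5]
opening: 0.501
grasp_force: 0.0
time_s: 26.85
position: [0.5304, 0.4864, 0.2592]
tcp_rot: [[-0.007, 1.0, -0.001], [1.0, 0.007, -0.001], [-0.001, -0.001, -1.0]]
force: [0.9, -0.5, 0.2]
opening: 0.499
grasp_force: 0.0
```

View pics/top1.png

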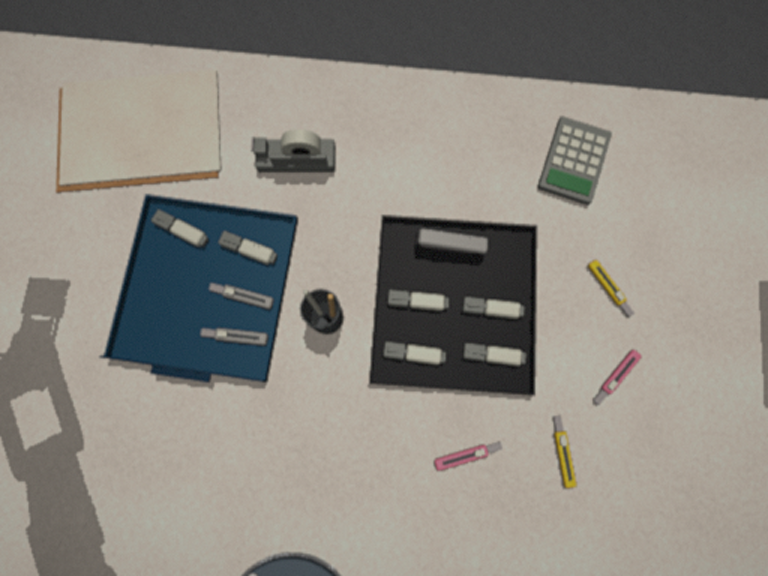

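View pics/scene1.png

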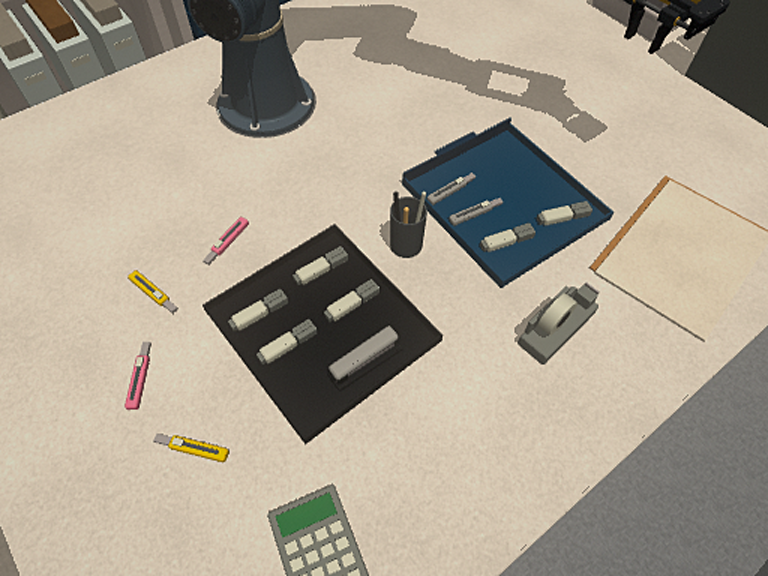

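The tray holds four flat highlighters at about (418,300), (493,308), (415,353) and (495,355), with the stapler unmoved at (452,242). The drawer holds two highlighters and both cutters, all lying flat. The cup and the tape dispenser are unmoved, so I'll hand in.

```bash
python3 -c "from rig import *;print(hand_in())"
```

```text
the job is handed in; nothing more can be done
None
```

I handed the job in at about 27 s: by the final pictures the tray holds four flat highlighters beside the stapler, the drawer holds two highlighters and both cutters flat and separate, and the stapler, pen cup and tape dispenser look unmoved.

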